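# Clamp a lever transducer and hold its arm at full scale

## Task

The lever transducer lies loose in its calibration nest. Press the red handle of the toggle clamp down until it snaps over and stays down by itself, clamping the transducer, and let go of it; then swing the transducer's lever arm by its orange roller against the return spring, all the way round to its end stop, and finish while still holding it there so that the full-scale reading can be logged. Leave the things lying around alone and do not drag the transducer out of its nest.

Things in the scene. Friction and masses are not known exactly. Their poses are not given: they have to be found in the camera images.
- fixture: Calibration fixture, fixed to the bench: dark steel plate 160 mm (its x) by 270 mm (its y) by 12 mm, with low rails that locate the transducer near its -y end and a steel horizontal toggle clamp near its +y end. Origin: on the bench, 5 mm on the +y side of the middle of the plate. z is up. It stands at a different place and yaw each time, roughly with its x away from the robot. It carries the whole clamp.
- clamp_pivot (a point): The pivot of the clamp's handle (its axis is parallel to the fixture's x), 88 mm towards the fixture's +y from its origin and 52 mm above the bench. The handle points from it towards the fixture's +y and up. The clamp arm with the foot has its own pivot 46 mm towards -y and points towards -y.
- handle_grip (a point): A point on the middle line of the red grip of the clamp's handle, 85 mm from the pivot. The handle is straight; its red round grip, 16 mm in diameter, reaches from 32 to 112 mm from the pivot. Open, it rises 61 degrees (1.06 rad) above level (this point 126 mm above the bench); locked, 6 degrees (0.11 rad) above level (this point 61 mm above the bench). It is pressed down from above, following its arc; nothing stands under it.
- clamp_handle (a joint): Angle of the clamp's handle in rad: 0 open (a light spring holds it there), 0.95 fully down on its stop. Dead centre is at about 0.88: let go before it, it springs open again; past it, it snaps to the stop and stays. The foot meets the transducer at about 0.5; from there to dead centre the grip needs a push of about 4 to 7 N, before that about 1 N.
- clamp_foot: The black rubber foot, 16 mm in diameter and sprung, on the spindle at the end of the clamp arm. Origin: centre of its lower face. Locked, it presses with some 25 N on the transducer's flange, 12 mm towards the fixture's -y from the fixture's origin.
- transducer: Rotary position transducer, loose in the nest (1 mm play), about 0.6 kg: aluminium flange 80 mm (x) by 110 mm (y) by 8 mm, dark blue round housing 62 mm in diameter and 26 mm high on it, vertical shaft with the lever arm on top. Origin: centre of the flange's underside, on the plate, 12 mm above the bench. Its axes are those of the fixture.
- shaft (a point): On the axis of the transducer's vertical shaft, at the height of the middle of the roller (70 mm above the bench).
- roller_centre (a point): Centre of the orange roller: an upright cylinder 16 mm in diameter and 24 mm high that turns freely on a pin, standing on top of the lever arm 90 mm from the shaft axis. It reaches from 58 to 82 mm above the bench; the flat lever arm (12 mm wide, 5 mm thick) lies right under it, its top 57 mm above the bench. Nothing stands beside or above the roller.
- lever (a joint): Angle of the transducer's lever arm in rad: 0 at rest, 1.13 at its end stop, growing counter-clockwise seen from above. At rest the lever points 155 degrees counter-clockwise from the transducer's x (so roughly towards the robot), at the end stop 220 degrees. A spring returns it: at the roller it pushes back with about 2 N at rest, 6 N at the stop.
- multimeter: Bystander, loose: yellow hand multimeter 150 by 75 by 34 mm, lying beyond the fixture. Origin: centre of its underside.
- junction_box: Bystander, loose: small white box 70 by 36 by 26 mm with black plugs, beside the fixture. Origin: centre of its underside.
- probe_cap: Bystander, loose: black cap 36 mm in diameter and 26 mm high, near the fixture. Origin: centre of its underside.
- screwdriver: Bystander, loose: blue-handled screwdriver about 200 mm long, lying past the end of the clamp's handle. Origin: its underside.
Mind the look-alikes: they are no part of the job. There is more than one size of the transducer; the job needs the smaller.

How it is judged:
By the outcome, as a careful person would: the job done as asked, in the order asked, and still so for the second after the job is handed in, while the arm keeps its last pose, push and grip.
It also fails if it takes over 48 s, if anything falls off the work surface, if the arm or the gripper's body presses on something with over 40 N, if the wrist force passes 120 N, or if a joint passes its speed limit or range.

## Robot

A 7-joint arm with a two-finger parallel gripper is mounted at the origin on the work surface. World frame = base frame: x ahead of the robot, y to its left, z up, the work surface at z = 0. Lengths are in m, angles in rad, forces in N, time in s.
With the tool pointing down it reaches from about 0.4 to 0.9 m from the base axis. Payload 5.6 kg.
Tool frame: the origin (TCP) lies midway between the tips of the shut fingers; the grasp point (between the pads) lies 19 mm behind it; y points along the fingers, z is the direction in which the jaws open and shut, and the axes are right-handed (so a half turn about y gives the same grasp; the last joint's range is limited). The gripper opens to 92 mm and grips with 3 to 60 N. Pads are 20 mm wide; open, the fingers measure 128 mm over their backs; the gripper's body (75 mm by 189 mm) begins 69 mm behind the grasp point.
Start: joints at [1.176, 0.468, -0.012, 1.603, 0.006, 1.071, -0.056], TCP at [0.224, -0.61, 0.215] pointing down, gripper open.
Joint ranges: [-2.53, 2.53], [-0.31, 2.02], [-1.57, 1.55], [0.28, 2.44], [-1.29, 4.43], [0.15, 1.84], [-2.92, 2.92]. Speed limits (rad/s): [2.57, 2.57, 3.14, 3.14, 3.14, 3.14, 3.14].

## Interface

Orientations are given as a 3x3 rotation matrix whose columns are the frame's x, y, z axes.
In Python, from station import env, effector, solver, viewer, workorder, search_frame, tip_of gives the robot as it stands. Calls block until the motion is done:
- env.reach(position, orientation): joint-space move of the TCP to a pose.
- env.movel(position, frame=None, rate=0.15): straight line of the TCP; frame=None keeps the orientation; rate is the mean speed in m/s.
- env.goto_joints(angles): joint-space move.
- effector.release() and effector.grasp(squeeze=None): open the fingers fully, or close them until they stop; squeeze is the grip in N (None keeps the last).
- env.pause(seconds).
- solver.inverse_kinematics(position, orientation): joint angles nearest the present ones, or None.
- env.sense(): the state.
- viewer.read_camera(name): name is "scene" or "top" or "wrist"; returns (picture, depth): 420x560x3 uint8, red, green, blue; 420x560 float32, m along the optical axis (not along the pixel's ray), 0 where there is no reading.
- viewer.camera_info(name): a dict with "intrinsics" (3x3 intrinsics, pixels), "eye" and "rotation" of the camera in the world; the wrist camera has in their place "T_tool_cam" (4x4, takes a point from camera to tool coordinates, whose origin is the TCP and whose axes are the tool frame's). Camera axes: x right, y up, looking along -z (the intrinsics and any distortion apply to the point x, -y, -z); pixel columns grow to the right and rows downward; lengths in m; the calibration is good to about 2 mm. A picture is of the moment at which its call begins: read the wrist's pose just before it. camera_info takes no time and is no camera call.
A pose or a line that the arm cannot do raises env.PlanningError and nothing moves.
- workorder.finish_job(): hands the job in, once; it reports no verdict.
Trained networks look in the newest picture that a camera, given by its name, has taken for a name from the list of things; names that differ only in an ending like _2 or _b are one class to them, and where a whole thing is asked for, a point or a joint stands for the part that bears it (a point fixed in the world has none). Each returns a list of dicts, best first, with "score" (0 to 1); they miss things now and then, are a little off and sometimes report something else, mostly with a low value. They report only what shows in the picture. A call takes as long as a camera call. They do not tell look-alikes from the thing itself.
- search_frame(camera, name): "at" ([x, y, z] in m, in world coordinates, good to about 4 mm: the middle of the surface that is visible of it).
- tip_of(camera, name): "at" ([x, y, z] in m, in world coordinates, good to about 4 mm: a listed point, or the origin of a listed thing).
The state is a dict: "t": time; "joint_positions": joint angles; "joint_velocities": joint speeds; "tau": joint torques, N m; "ee_pos": TCP position; "tcp_rot": TCP orientation; "wrist_force": force on the tool from outside, world axes, zero at the start; "moment": the same for the moment, N m; "gripper_width": finger opening in m.
Only numpy, scipy, OpenCV 4.12 (cv2) and the standard library are available. Lean on these libraries where they do the work, as an engineer would, in place of code of your own. Each camera call takes 0.05 s, during which the arm holds its last target.

## Working session

There is one attempt and no reset: what is moved stays moved. The work goes in short steps, each a Python script; the robot and the scene stay as the last script left them, time stands still between calls to the robot, and variables do not carry over. Pictures are saved under pics/ and viewed, and the job is handed in when it is done.

```bash
ls; mkdir -p pics
cat > h.py <<'E'
import numpy as np, cv2
from station import env, effector, solver, viewer, workorder, search_frame, tip_of
def snap(c,fn):
    p,d=viewer.read_camera(c); cv2.imwrite('pics/'+fn,p[:,:,::-1]); np.save('pics/'+fn+'.npy',d); return p,d
E
python3 - <<'E'
from h import *
for c in ("scene","top"):
    snap(c,c+"0.png")
    for n in ("fixture","clamp_pivot","handle_grip","transducer","shaft","roller_centre","clamp_foot"):
        r=tip_of(c,n); print(c,n,[(round(q["score"],2),np.round(q["at"],3).tolist()) for q in r[:4]])
    i=viewer.camera_info(c); print(i)
s=env.sense();print(s["t"],s["ee_pos"],s["tcp_rot"])
E
```

```text
pics
scene fixture [(0.63, [0.562, -0.097, 0.001])]
scene clamp_pivot [(0.74, [0.592, -0.01, 0.051])]
scene handle_grip [(0.55, [0.6, 0.031, 0.128])]
scene transducer [(0.75, [0.614, -0.46, 0.002]), (0.62, [0.548, -0.137, 0.01])]
scene shaft [(0.73, [0.545, -0.154, 0.068]), (0.59, [0.624, -0.48, 0.08])]
scene roller_centre [(0.67, [0.497, -0.461, 0.081]), (0.52, [0.476, -0.095, 0.072])]
scene clamp_foot [(0.6, [0.562, -0.107, 0.05]), (0.57, [0.591, -0.008, 0.049])]
{'intrinsics': array([[483.18314917,   0.        , 278.13004513],
       [  0.        , 483.18314917, 214.68243192],
       [  0.        ,   0.        ,   1.        ]]), 'eye': array([ 1.19296534, -0.37611431,  0.95668421]), 'rotation': array([[ 0.47365555, -0.68285701,  0.55619846],
       [ 0.88062203,  0.35827625, -0.3100693 ],
       [ 0.0124603 ,  0.63666666,  0.77103846]])}
top fixture [(0.84, [0.563, -0.095, 0.001])]
top clamp_pivot [(0.86, [0.588, -0.008, 0.055])]
top handle_grip [(0.58, [0.598, 0.029, 0.128])]
top transducer [(0.68, [0.542, -0.142, 0.01]), (0.55, [0.616, -0.456, 0.001])]
top shaft [(0.78, [0.546, -0.158, 0.07]), (0.65, [0.623, -0.481, 0.085])]
top roller_centre [(0.59, [0.502, -0.462, 0.082]), (0.46, [0.586, -0.008, 0.055]), (0.45, [0.476, -0.092, 0.07]), (0.29, [0.478, -0.286, -0.002])]
top clamp_foot [(0.44, [0.558, -0.108, 0.051])]
{'intrinsics': array([[411.11614866,   0.        , 280.27750363],
       [  0.        , 411.11614866, 209.75425099],
       [  0.        ,   0.        ,   1.        ]]), 'eye': array([ 0.50045145, -0.03887466,  1.06296129]), 'rotation': array([[-0.02040473,  0.9949926 , -0.09784365],
       [-0.99967026, -0.01877839,  0.01751406],
       [ 0.01558901,  0.09816876,  0.99504768]])}
0.8 [ 0.22394643 -0.61021515  0.2146357 ] [[-9.38779376e-01  7.33317961e-06  3.44518917e-01]
 [-3.44518916e-01 -9.22876154e-05 -9.38779371e-01]
 [ 2.49105916e-05 -9.99999996e-01  8.91641291e-05]]
```

View pics/scene0.png

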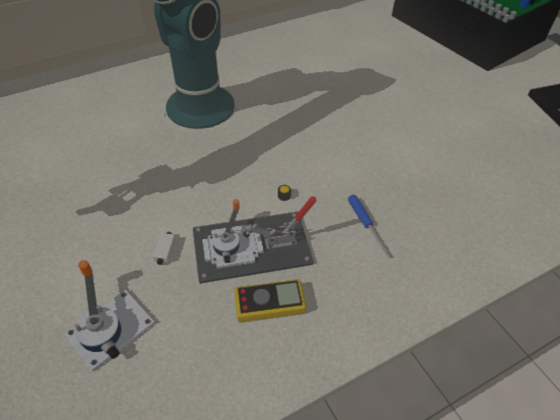

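View pics/top0.png

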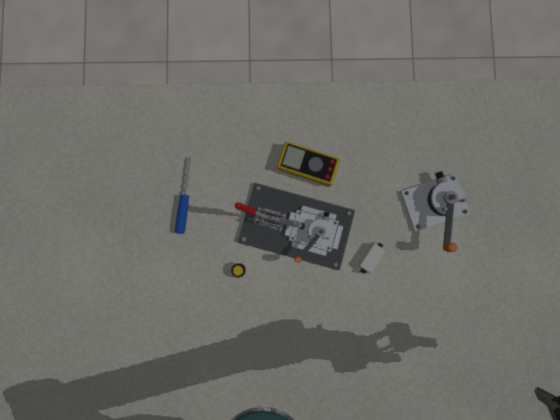

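The scene picture shows two lever transducers. One sits in the fixture, with its roller at scene (236,205) and top (298,260). The other is a larger loose one, with its roller at scene (86,268) and top (452,247). I choose the one in the fixture. Next I refine the pose and check it in a crop.

Run:
```python
from h import *
p,d=snap("top","top1.png"); p2,d2=snap("scene","scene1.png")
def W(c,u,v,dd):
    i=viewer.camera_info(c);K=i["intrinsics"]
    q=np.stack([(u-K[0,2])/K[0,0]*dd,-(v-K[1,2])/K[1,1]*dd,-dd],-1)
    return q@i["rotation"].T+i["eye"]
for c,p,d in (("top",p,d),("scene",p2,d2)):
    v,u=np.mgrid[:420,:560]; P=W(c,u,v,d); hsv=cv2.cvtColor(p,cv2.COLOR_RGB2HSV)
    roi=(abs(P[...,0]-.56)<.15)&(abs(P[...,1]+.09)<.19)
    pl=roi&(abs(P[...,2]-.012)<.006)&(hsv[...,2]<90)
    n,l,st,_=cv2.connectedComponentsWithStats(pl.astype(np.uint8)); k=1+np.argmax(st[1:,4])
    r=cv2.minAreaRect((P[l==k][:,:2]*1000).astype(np.float32)); print(c,"plate",r,np.median(P[l==k][:,2]))
    o=roi&(hsv[...,1]>150)&(hsv[...,0]>4)&(hsv[...,0]<16)&(P[...,0]<.53); print("orange",o.sum(),P[o].mean(0),P[o].max(0),P[o].min(0))
    r=roi&(hsv[...,1]>150)&((hsv[...,0]<4)|(hsv[...,0]>172))&(P[...,1]>-.05)
    print("red",r.sum(),P[r].mean(0),P[r].min(0),P[r].max(0))
    x=(180,320,150,320) if c=="top" else (170,300,180,330)
    cv2.imwrite(f'pics/crop_{c}.png',cv2.resize(p[x[0]:x[1],x[2]:x[3],::-1],None,fx=4,fy=4,interpolation=cv2.INTER_CUBIC))
for n in ("multimeter","junction_box","probe_cap","screwdriver"):
    for c in ("top","scene"): print(c,n,[(round(q["score"],2),np.round(q["at"],3).tolist()) for q in tip_of(c,n)[:2]])
```

```text
top plate ((562.720458984375, -98.06114196777344), (269.5448303222656, 159.77584838867188), 73.35787963867188) 0.012507950575277205
orange 22 [ 0.48014785 -0.08937571  0.17157458] [ 0.50045145 -0.03887466  1.06296129] [ 0.47166615 -0.10051688  0.07934096]
red 120 [0.59655671 0.02341958 0.13299472] [ 0.50045145 -0.03887466  0.08997793] [0.60715035 0.04363253 1.06296129]
scene plate ((563.9369506835938, -96.95205688476562), (269.8305358886719, 160.45404052734375), 73.19818115234375) 0.012342410473330234
orange 32 [ 0.48209186 -0.09819748  0.07426081] [ 0.48675724 -0.09236686  0.08641375] [ 0.47544232 -0.10186151  0.06115174]
red 131 [0.60184068 0.02234337 0.12127425] [0.58942372 0.0035139  0.0885023 ] [0.61101603 0.04265143 0.15214889]
top multimeter [(0.91, [0.717, -0.133, 0.002])]
scene multimeter [(0.6, [0.721, -0.132, 0.004]), (0.6, [0.542, -0.15, 0.066])]
top junction_box [(0.89, [0.48, -0.286, -0.001]), (0.37, [0.456, 0.051, -0.003])]
scene junction_box [(0.57, [0.476, -0.29, -0.004]), (0.51, [0.647, 0.188, 0.001])]
top probe_cap [(0.47, [0.456, 0.056, -0.004])]
scene probe_cap [(0.65, [0.453, 0.054, -0.001])]
top screwdriver [(0.67, [0.65, 0.184, -0.002])]
scene screwdriver [(0.68, [0.648, 0.186, -0.0])]
```

View pics/crop_top.png

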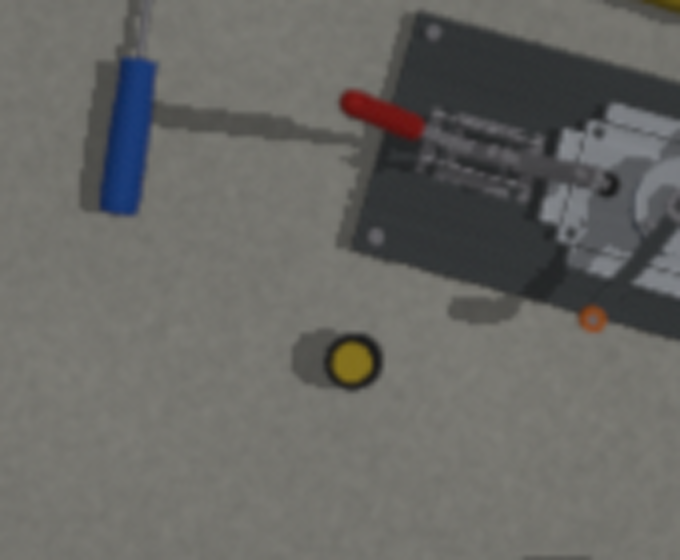

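View pics/crop_scene.png

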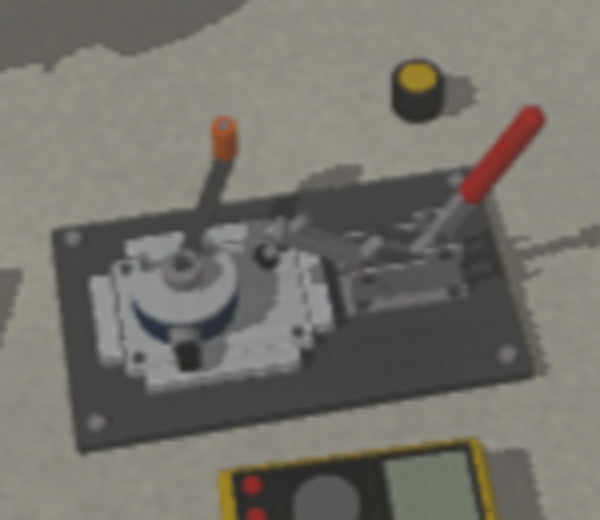

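```bash
cat >> h.py <<'E'
ang=np.deg2rad(73.28); ey=np.array([np.cos(ang),np.sin(ang),0]); ex=np.array([np.sin(ang),-np.cos(ang),0])
O=np.array([.5633,-.0975,0])+.005*ey
PIV=O+.088*ey
SH=np.array([.5455,-.1563,0])
def rot(z):
    z=z/np.linalg.norm(z); y=np.array([0,0,-1.]); return np.stack([np.cross(y,z),y,z],1)
def press(q,r=.095):   # tcp for handle angle q
    t=np.deg2rad(61)-q
    return PIV+ey*(r*np.cos(t)-.008*np.sin(t)-.010)+np.array([0,0,.052+r*np.sin(t)+.008*np.cos(t)])
def lev(q,z=.060,rad=.09):
    a=np.deg2rad(155)+ang-np.pi/2+q
    return SH*[1,1,0]+rad*np.array([np.cos(a),np.sin(a),0])+[0,0,z], np.array([-np.sin(a),np.cos(a),0])
E
python3 - <<'E'
from h import *
print(lev(0),lev(1.13))
for s in (1,-1):
    R=rot(s*ex)
    for q in (-.3,0,.5,.95): 
        j=solver.inverse_kinematics(press(q),R); print("press",s,q,press(q).round(3),None if j is None else np.round(j,2))
    for q in (0,.6,1.13):
        p,t=lev(q); j=solver.inverse_kinematics(p,rot(s*t)); print("lev",s,q,None if j is None else np.round(j,2))
print(env.sense()["t"])
E
```

```text
(array([ 0.47832347, -0.09640582,  0.06      ]), array([-0.66549094, -0.74640593,  0.        ])) (array([ 0.46266944, -0.19150083,  0.06      ]), array([ 0.39112038, -0.92033953,  0.        ]))
press 1 -0.3 [ 0.591 -0.007  0.147] [ 0.4   0.53 -0.59  1.78  0.35  0.94 -0.63]
press 1 0 [0.598 0.019 0.139] [ 0.35  0.55 -0.58  1.77  0.36  0.94 -0.68]
press 1 0.5 [0.609 0.055 0.11 ] [ 0.27  0.6  -0.56  1.75  0.39  0.9  -0.75]
press 1 0.95 [0.614 0.072 0.071] [ 0.21  0.66 -0.53  1.76  0.43  0.84 -0.8 ]
lev 1 0 [ 0.19  0.44 -0.08  2.1   0.06  0.61 -2.22]
lev 1 0.6 [ 0.38  0.43 -0.17  2.12  0.13  0.6  -1.58]
lev 1 1.13 [ 0.52  0.47 -0.24  2.06  0.18  0.63 -1.  ]
press -1 -0.3 [ 0.591 -0.007  0.147] [ 0.8   0.92 -1.33  1.76  0.94  1.27  2.08]
press -1 0 [0.598 0.019 0.139] [ 0.75  0.95 -1.33  1.74  0.97  1.28  2.03]
press -1 0.5 [0.609 0.055 0.11 ] [ 0.68  1.03 -1.33  1.73  1.05  1.29  1.94]
press -1 0.95 [0.614 0.072 0.071] [ 0.64  1.12 -1.34  1.73  1.14  1.29  1.87]
lev -1 0 [ 0.65  0.53 -0.63  2.07  0.48  0.69  0.54]
lev -1 0.6 [ 0.74  0.51 -0.61  2.09  0.47  0.67  1.26]
lev -1 1.13 [ 1.27  0.99 -1.33  2.02  1.11  1.14  1.39]
1.3
```

Run:
```python
from h import *
R=rot(ex)
effector.grasp(20)
p=press(0)+[0,0,.10]; env.reach(p,R)
s=env.sense(); print(s["t"],s["ee_pos"],s["gripper_width"],s["wrist_force"])
env.movel(press(0)+[0,0,.02],R,rate=.12)
for q in (.05,.2,.35,.5,.6,.7):
    env.movel(press(q),R,rate=.12)
    s=env.sense(); print(q,round(s["t"],2),s["ee_pos"].round(4),press(q).round(4),s["wrist_force"].round(1))
snap("scene","press7.png"); snap("top","press7t.png")
```

```text
5.2417 [0.59851364 0.0179426  0.23878594] 0.0002887306158030399 [ 0.77440667  0.61061012 -0.09397293]
0.05 6.39 [0.5995 0.0237 0.1369] [0.5997 0.0235 0.1369] [0.  0.3 0.3]
0.2 6.66 [0.6032 0.0361 0.1298] [0.6032 0.0352 0.1295] [-0.2 -0.2 -0.8]
0.35 6.92 [0.606  0.0463 0.1201] [0.6063 0.0457 0.1203] [0.  0.3 0.5]
0.5 7.19 [0.6088 0.0549 0.1095] [0.609  0.0548 0.1096] [-0.5  0.6  0.3]
0.6 7.44 [0.6112 0.0593 0.1022] [0.6106 0.0599 0.1017] [-0.1 -2.5  4.8]
0.7 7.69 [0.6126 0.0638 0.0941] [0.6119 0.0643 0.0934] [ 0.5 -2.9  5.2]
```

View pics/press7.png

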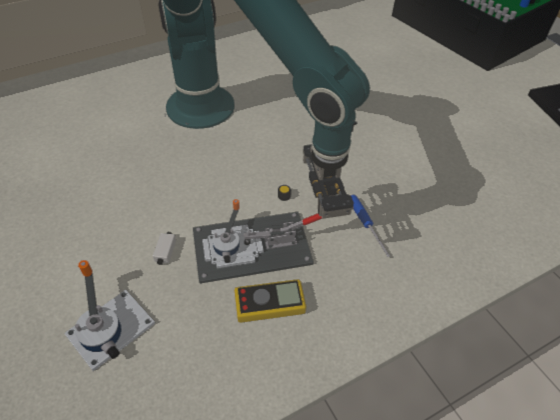

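The picture shows the fingers on the red grip at about (322,212), with the handle coming down. The force is about 5 N, as expected, so I go on past dead centre.

Run:
```python
from h import *
R=rot(ex)
for q in (.78,.84,.88,.91,.94,.96,.98):
    env.movel(press(q),R,rate=.08)
    s=env.sense(); f=s["wrist_force"]; print(q,round(s["t"],2),s["ee_pos"].round(4),press(q)[2].round(4),f.round(1))
    if f[2]>14: break
env.pause(.2); print(env.sense()["wrist_force"].round(1))
```

```text
0.78 8.04 [0.6133 0.0669 0.0869] 0.0864 [ 0.7 -1.6  3.6]
0.84 8.29 [0.6133 0.0691 0.081 ] 0.081 [ 0.9 -0.3  2.3]
0.88 8.54 [0.6131 0.0703 0.0768] 0.0773 [ 0.4 -0.6  0.1]
0.91 8.79 [0.6133 0.0708 0.074 ] 0.0745 [ 0.7 -0.1 -0.5]
0.94 9.04 [0.6138 0.0713 0.0714] 0.0717 [-0.4  0.1  0.5]
0.96 9.29 [0.6143 0.0716 0.0703] 0.0699 [-1.9 -0.3  4.3]
0.98 9.54 [0.6145 0.0717 0.0699] 0.068 [-4.2 -3.2 14.6]
[-6.1 -2.3 14.9]
```

It snapped over at about 0.88 and now rests on the stop. I let go, go over to the roller and check.

Run:
```python
from h import *
env.movel(env.sense()["ee_pos"]+[0,0,.10],rate=.25)
effector.release()
p,t=lev(0,.17); env.reach(p,rot(t))
print(env.sense()["t"],env.sense()["ee_pos"])
for c in("scene","top"):
    P,d=snap(c,c+"2.png")
    for n in ("handle_grip","roller_centre","shaft","clamp_foot"):
        print(c,n,[(round(q["score"],2),np.round(q["at"],3).tolist()) for q in tip_of(c,n)[:3]])
snap("wrist","wrist2.png")
print(viewer.camera_info("wrist"))
print(O-.012*ey,PIV+ey*.085*np.cos(.11))
```

```text
13.0083 [ 0.47879446 -0.09589204  0.17011996]
scene handle_grip [(0.58, [0.613, 0.072, 0.06])]
scene roller_centre [(0.49, [0.498, -0.463, 0.082]), (0.38, [0.481, -0.098, 0.073]), (0.24, [0.546, -0.153, 0.067])]
scene shaft [(0.65, [0.613, 0.075, 0.062]), (0.63, [0.625, -0.481, 0.082])]
scene clamp_foot [(0.39, [0.56, -0.108, 0.019])]
top handle_grip [(0.58, [0.614, 0.071, 0.063])]
top roller_centre [(0.64, [0.5, -0.46, 0.081])]
top shaft [(0.79, [0.622, -0.483, 0.082]), (0.7, [0.547, -0.16, 0.072])]
top clamp_foot [(0.5, [0.614, 0.069, 0.065])]
{'intrinsics': array([[300.91216287,   0.        , 275.57981867],
       [  0.        , 300.91216287, 208.80875573],
       [  0.        ,   0.        ,   1.        ]]), 'T_tool_cam': array([[-4.10098895e-05, -9.66917554e-01, -2.55089086e-01,
        -7.27893523e-02],
       [-3.35762181e-04,  2.55089086e-01, -9.66917497e-01,
        -1.69902720e-01],
       [ 9.99999943e-01,  4.59960882e-05, -3.35115522e-04,
         8.07009416e-04],
       [ 0.00000000e+00,  0.00000000e+00,  0.00000000e+00,
         1.00000000e+00]])}
[ 0.56128614 -0.10420405  0.        ] [0.61436188 0.07248253 0.        ]
```

View pics/scene2.png

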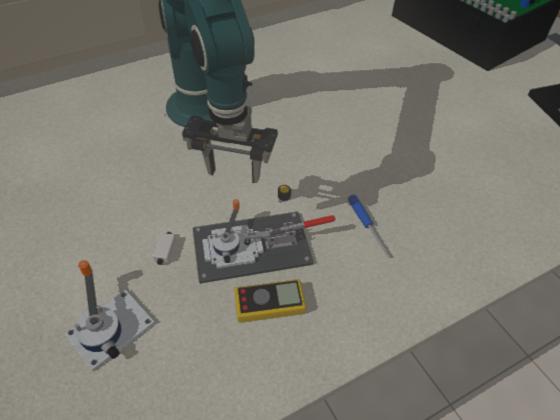

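View pics/wrist2.png

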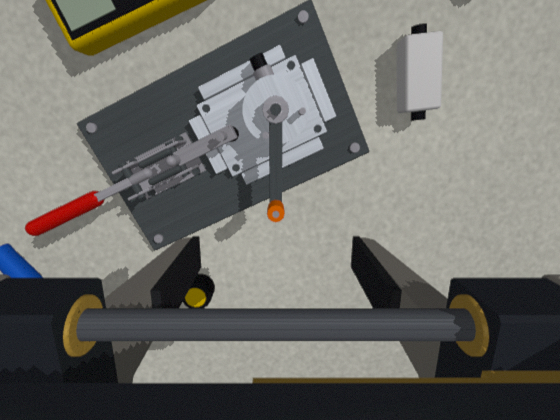

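Scene picture: the handle is down at (320,222), and the detector puts the grip at z≈61 mm, so it is locked. Wrist picture: the roller at (276,212) is centred between the fingers, and the lever points at the gripper. I check the roller position from depth, then descend and grip.

Run:
```python
from h import *
d=np.load('pics/wrist2.png.npy'); p=cv2.imread('pics/wrist2.png'); hsv=cv2.cvtColor(p,cv2.COLOR_BGR2HSV)
i=viewer.camera_info("wrist");K=i["intrinsics"];T=i["T_tool_cam"]; s=env.sense()
v,u=np.nonzero((hsv[...,1]>150)&(hsv[...,0]>4)&(hsv[...,0]<16)&(d>.1)&(np.mgrid[:420,:560][0]<230)&(np.mgrid[:420,:560][0]>190))
D=d[v,u]; C=np.stack([(u-K[0,2])/K[0,0]*D,-(v-K[1,2])/K[1,1]*D,-D],1)
Wd=(C@T[:3,:3].T+T[:3,3])@s["tcp_rot"].T+s["ee_pos"]
t=Wd[Wd[:,2]>.079]; print(len(t),t.mean(0),(t.min(0)+t.max(0))/2, lev(0)[0])
a=lev(0)[1]; rd=np.array([a[1],-a[0],0]); rel=t.mean(0)-SH
print("radial",rel@rd,"tang",rel@a)
```

```text
190 [ 0.47881114 -0.09761041  0.08157791] [ 0.47859657 -0.09742981  0.08138588] [ 0.47832347 -0.09640582  0.06      ]
radial 0.08883434826739539 tang 0.0005745697424048499
```

Run:
```python
from h import *
p,t=lev(0,.060); env.movel(p,rot(t),rate=.12)
effector.grasp(30)
s=env.sense(); print(s["t"],s["ee_pos"],s["gripper_width"],s["wrist_force"].round(1))
snap("wrist","wrist3.png")
for q in (.15,.3,.45,.6,.75,.9,1.0):
    p,t=lev(q); env.movel(p,rot(t),rate=.08); s=env.sense(); f=s["wrist_force"]
    rd=np.array([t[1],-t[0],0]); print(q,round(s["t"],2),(s["ee_pos"]-p).round(4),"tan",round(f@t,1),"rad",round(f@rd,1),f.round(1),round(s["gripper_width"],4))
    if np.linalg.norm(f)>20: break
snap("scene","scene3.png"); snap("wrist","wrist4.png")
```

```text
15.7667 [ 0.47845143 -0.09624756  0.05999972] 0.015066169211901582 [-0.3  1.  -0.1]
0.15 16.13 [0.0003 0.0003 0.0001] tan -2.6 rad 0.4 [ 1.1  2.4 -0.7] 0.015
0.3 16.45 [0.0005 0.0006 0.    ] tan -2.6 rad -1.0 [ 2.   1.9 -0.7] 0.0152
0.45 16.77 [0.0005 0.0007 0.    ] tan -3.9 rad -1.0 [ 2.   3.5 -1.4] 0.0149
0.6 17.08 [0.0005 0.0009 0.    ] tan -4.1 rad -2.1 [ 2.6  3.8 -1.6] 0.0146
0.75 17.4 [0.0005 0.001  0.    ] tan -4.7 rad -2.9 [ 2.8  4.7 -0.7] 0.0149
0.9 17.72 [ 0.0003  0.0015 -0.    ] tan -5.0 rad -3.9 [ 3.   5.6 -0.6] 0.015
1.0 17.98 [ 0.0002  0.0018 -0.0001] tan -5.4 rad -3.3 [1.7 6.1 0.3] 0.0152
```

View pics/wrist4.png

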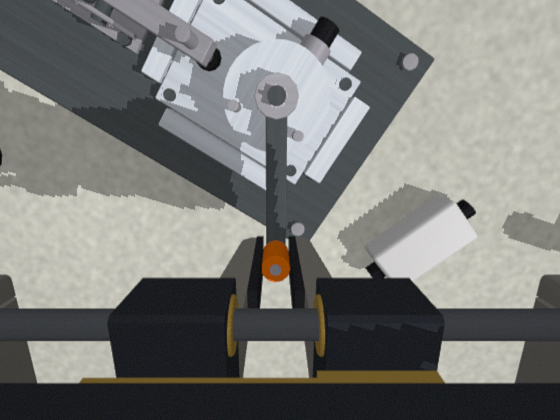

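The roller at (276,262) is held between the fingers and the flange sits in its nest. I continue in small steps until the force shows the stop.

Run:
```python
from h import *
for q in (1.05,1.08,1.1,1.12,1.14,1.155,1.17,1.185,1.2):
    p,t=lev(q); env.movel(p,rot(t),rate=.04); env.pause(.15); s=env.sense(); f=s["wrist_force"]
    rd=np.array([t[1],-t[0],0]); r=s["ee_pos"]-SH; a=np.arctan2(r[1],r[0])-(np.deg2rad(155)+ang-np.pi/2)
    print(q,"meas",round(a%(2*np.pi),4),round(s["t"],2),"tan",round(f@t,1),"rad",round(f@rd,1),f.round(1),round(s["gripper_width"],4))
    if -(f@t)>11: break
```

```text
1.05 meas 1.0244 18.48 tan -4.8 rad -3.4 [1.7 5.6 0.2] 0.0146
1.08 meas 1.0532 18.88 tan -5.7 rad -3.7 [1.5 6.6 0.6] 0.0149
1.1 meas 1.0725 19.28 tan -6.2 rad -4.4 [1.9 7.4 0.9] 0.0155
1.12 meas 1.0918 19.68 tan -5.5 rad -3.3 [1.  6.4 1.1] 0.015
1.14 meas 1.1112 20.08 tan -6.0 rad -3.6 [0.9 6.9 1.8] 0.0151
1.155 meas 1.1255 20.48 tan -5.3 rad -4.7 [2.1 6.8 1.9] 0.015
1.17 meas 1.1367 20.88 tan -6.3 rad -3.5 [0.5 7.2 0.9] 0.0151
1.185 meas 1.146 21.28 tan -7.0 rad -4.4 [0.8 8.3 2.5] 0.0154
1.2 meas 1.1494 21.68 tan -10.5 rad -4.4 [-0.8 11.3  3.1] 0.0151
```

Run:
```python
from h import *
for q in (1.212,):
    p,t=lev(q); env.movel(p,rot(t),rate=.04); env.pause(.3); s=env.sense(); f=s["wrist_force"]
    r=s["ee_pos"]-SH; a=np.arctan2(r[1],r[0])-(np.deg2rad(155)+ang-np.pi/2)
    print(q,"meas",round(a%(2*np.pi),4),round(s["t"],2),"tan",round(f@t,1),f.round(1),round(s["gripper_width"],4))
for c in("scene","top"):
    snap(c,c+"5.png")
    for n in ("handle_grip","roller_centre","shaft","transducer"):
        print(c,n,[(round(q["score"],2),np.round(q["at"],3).tolist()) for q in tip_of(c,n)[:3]])
snap("wrist","wrist5.png")
p=cv2.imread('pics/scene5.png'); cv2.imwrite('pics/scene5c.png',cv2.resize(p[150:330,140:360],None,fx=3,fy=3))
```

```text
1.212 meas 1.1513 22.23 tan -13.0 [-2.7 13.2  5.2] 0.015
scene handle_grip [(0.6, [0.614, 0.076, 0.061])]
scene roller_centre [(0.51, [0.497, -0.46, 0.08]), (0.4, [0.464, -0.192, 0.071])]
scene shaft [(0.73, [0.544, -0.153, 0.068])]
scene transducer [(0.72, [0.615, -0.463, 0.003]), (0.64, [0.551, -0.141, 0.009])]
top handle_grip [(0.58, [0.612, 0.069, 0.061]), (0.55, [0.544, -0.141, 0.013])]
top roller_centre [(0.63, [0.498, -0.46, 0.081])]
top shaft [(0.9, [0.624, -0.484, 0.081]), (0.58, [0.547, -0.157, 0.07])]
top transducer [(0.95, [0.613, -0.458, 0.001]), (0.87, [0.549, -0.142, 0.009])]
```

View pics/wrist5.png

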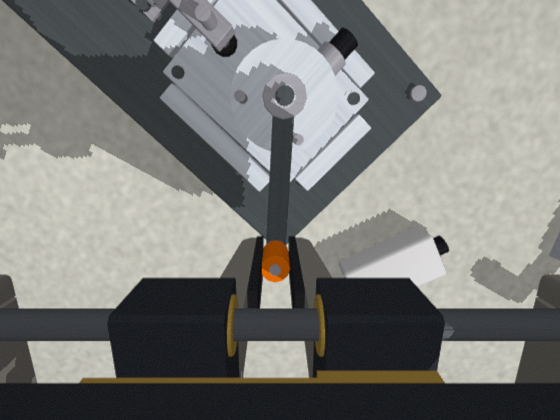

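View pics/scene5c.png

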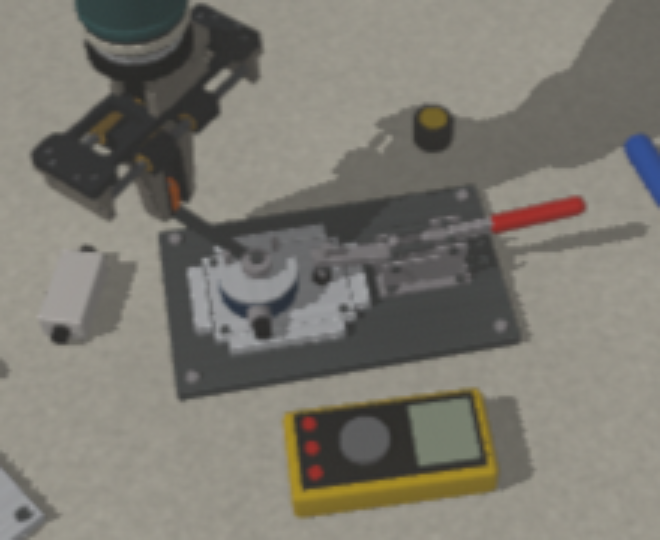

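The pictures show the lever at its stop: the roller at wrist (276,262) is gripped, the flange sits inside its rails and the handle is still down. The force rises while the roller no longer advances, so I hand in while holding.

Run:
```python
from h import *
workorder.finish_job(); s=env.sense(); print(s["t"],s["wrist_force"].round(1))
```

```text
the job is handed in; nothing more can be done
the job is handed in; nothing more can be done
```

The job is handed in with the clamp locked and the arm still holding the lever at its end stop. Hand-in was at about 22.5 s of the 48 s. It reports no verdict.

- **Clamp:** I pressed the red handle down along its arc. The push rose to about 5 N, dropped to zero at about 0.88 rad, and the handle ended on its stop at up to about 15 N. After I let go it stayed down. Both cameras put the grip at 60 to 63 mm above the bench, where 61 mm is locked.
- **Lever:** I gripped the orange roller of the small transducer in the nest and swung it round to the end stop. At the last step the roller hardly moved and the push rose from about 6 N to 13 N, so it is on the stop. The measured angle was 1.15 rad against the stated 1.13, which is within calibration error.
- **Surroundings:** In the last pictures the transducer sits within its rails, and nothing lying around looks moved.

Two network reports disagreed with the pictures and I discarded them:
- The roller and transducer searches also found the larger look-alike.
- Some shaft and foot reports landed on the handle.

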